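# Thickness gauge on the marked flywheel boss

### The arm

A 6-joint arm with a two-finger parallel gripper is mounted at the origin on the work surface. World frame = base frame: x ahead of the robot, y to its left, z up, the work surface at z = 0. Lengths are in m, angles in rad, forces in N, time in s.
With the tool pointing down it reaches from about 0.35 to 0.775 m from the base axis. Payload 5.5 kg.
Tool frame: the origin (TCP) lies on the centre line of the jaws, within the pads' length; the fingertips stand 11 mm ahead of it and the grasp point (between the pads) lies 8 mm behind it (env.tip_reach is the distance from the TCP to the fingertips, in m); z points along the fingers, x is the direction in which the jaws open and shut, and the axes are right-handed (so a half turn about z gives the same grasp; the last joint's range is limited). The gripper opens to 85 mm and grips with 20 to 120 N. Pads are 22 mm wide; open, the fingers measure 114 mm over their backs; the gripper's body (76 mm by 85 mm) begins 54 mm behind the grasp point. The pads swing forward as they close: fully open they stand 13 mm farther back than shut.
Start: joints at [1.065, 0.313, 0.046, 1.304, 0, 1.431], TCP at [0.206, 0.537, 0.242] pointing down, gripper open.
Joint ranges: [-2.76, 2.76], [-0.86, 1.69], [-1.03, 1.26], [-2.2, 2.34], [-1.47, 1.5], [-3.14, 3.14]. Speed limits (rad/s): [2.57, 2.57, 3.14, 3.14, 3.14, 3.14].

### API

Orientations are given as a unit quaternion [w, x, y, z].
In Python, from workcell import env gives the robot as it stands.
- The arm moves only by the tool carry_out, never from a script. Its argument "moves" is one flat list of numbers, 7 for each row, row after row: the gripper command: -1 is shut, 1 is fully open, values between are in proportion, then the shift along the tool's x, y, z in m, then the turn, a rotation vector about the tool's x, y, z in degrees. A call has exactly 5 rows; each row shifts and turns the pose as measured when the row begins, along the tool's axes as they then stand; what a row does not reach is not made up. A row lasts 1/8 s, in which the tool goes at most 62.5 mm and 10.7 degrees, less where a joint would pass 70% of its speed; a pose out of reach is approached as far as the arm can. A call is refused whole if a number of a shift passes 0.0625 or a number of a turn 10.7, either way. A call with a gripper value outside its range is refused whole. The fingers move at their own pace and stop on an object; "squeeze" is the grip in N (left out, the last holds). Time passes only in rows, so rows that do not move let the fingers close, or fill a call up. It gives the time, the measured TCP pose, the force and the opening at its end, in the units of the state.
- env.get_state(): the state, without advancing time (a new reading comes with each control period).
- env.read_camera(name): name is "scene" or "top" or "wrist"; returns the picture (480x640x3 uint8, red, green, blue); there is no depth.
- env.calibration(name): a dict with "camera_matrix" (3x3 intrinsics, pixels), "rvec" (rotation vector, rad) and "tvec" (3), from world to camera coordinates, as OpenCV has them; the wrist camera has in their place "hand_eye" (4x4, takes a point from camera to tool coordinates, whose origin is the TCP and whose axes are the tool frame's). Camera axes: x right, y down, z forward; pixel columns grow to the right and rows downward; lengths in m; the calibration is good to about 2 mm. A picture is of the moment at which its call begins: read the wrist's pose just before it. calibration takes no time and is no camera call.
- env.hand_in(): hands the job in, once; it reports no verdict.
The state is a dict: "clock": time; "joint_pos": joint angles; "qvel": joint speeds; "tau": joint torques, N m; "tcp_pos": TCP position; "orientation": TCP orientation; "wrist_force": force on the tool from outside, world axes, zero at the start; "ft_torque": the same for the moment, N m; "finger_gap": finger opening in m.
Only numpy, scipy, OpenCV 4.12 (cv2) and the standard library are available. Lean on these libraries where they do the work, as an engineer would, in place of code of your own. Each camera call takes 0.05 s, during which the arm holds its last target. There are 200 camera calls.

### The job

Lift the blue coating-thickness gauge out of the wooden rack and hold its brass tip on the yellow spot on the tilted black flywheel, square to the wheel's face, pressed gently so that its spring plunger is about half way in. Do not shift the wheel or knock anything else on the bench. Finish while still holding the gauge steady like that in the gripper.

Things in the scene. Friction and masses are not known exactly. Their poses are not given: they have to be found in the camera images.
- gauge_grip (a point): Grip point on the axis of the thickness gauge, a loose pen-like probe hanging upright, tip down, in the wooden rack. Its blue handle is a 24 x 24 mm square bar, 72 mm tall; this point is 39 mm above the handle's lower end and 33 mm below its top. z runs up the axis, from tip to handle; x and y are normal to the handle's flat sides
- gauge: The whole gauge, about 0.16 kg. Under the handle an aluminium collar (34 mm diameter, 6 mm thick) rests on the rack, then an 18 mm steel barrel 50 mm long, then the brass plunger. Small black display on one side of the handle, round white patch on top. Origin on the axis at the collar's underside, 45 mm below the grip point, same axes
- tip (a point): End of the gauge's brass plunger (10 mm diameter, round end), on the gauge's axis, 121 mm below the grip point while the plunger is fully out; z up the gauge's axis
- plunger (a joint): How far the spring plunger is pushed into the gauge, in m: 0 fully out, 0.016 fully in (bottomed). The spring pushes back with about 1 N at the start of travel, 2.6 N half way (0.008) and 4.2 N fully in
- mark (a point): Centre of the yellow paint spot (20 mm diameter) on the flat top of one of the five raised round bosses (44 mm diameter, 6 mm high) of the black flywheel; the other four bosses are plain black. The boss centres lie 76 mm from the wheel's centre. z is square to the wheel's face and points out of it, up; x points from the wheel's centre outwards
- stand: Grey fixed stand (170 mm round foot) with the black flywheel (220 mm diameter, 18 mm thick); origin under the foot's centre. The wheel leans to the stand's -x side by 0.22 to 0.45 rad on a stiff pivot along y, 85 mm up; its black face is 40 mm above the pivot along the wheel's axis, its hub pin 16 mm higher. Tilt and spindle stay put under a light push
- rack: Fixed wooden rack, 190 mm (x) x 80 mm (y), 95 mm tall; origin under its centre. Its top board (12 mm) has two 23 mm through holes on its long axis at x = +50 and -50 mm; the gauge hangs in one and the punch in the other, free to lift straight out. A gauge must be lifted at least 80 mm to clear the board
- punch: Loose centre punch with a round red handle (16 mm diameter, 50 mm tall) and steel collar, hanging in the rack's other hole, 100 mm from the gauge; origin on its axis at the collar's underside, 95 mm above the table. Leave alone
- toolbox: Fixed orange open toolbox full of pliers, 200 x 110 mm, 60 mm tall; origin under its centre. It stands on the other side of the flywheel from the rack
- tin1: Loose square green tin with black lid, 74 x 74 x 74 mm, origin under its centre. Leave alone
- tin2: Another such green tin. Leave alone
- bearing: Loose steel ring bearing, 52 mm diameter, 15 mm high, lying flat on the table at the left; origin under its centre. Leave alone
- wrench: Loose steel wrench, 170 mm, lying on the table. Leave alone
Not all that is in view belongs to the job. Leave any purple look-alike of the stand alone.

How it is judged:
On the way, in this order (a step that is already met when the one before it is completed fails the run):
1. the gauge is lifted clear of the rack in the gripper (z of gauge in the frame of rack above 0.165 m and contact force between the fingers and gauge above 1 N and contact force between gauge and rack below 0.1 N), for 0.1 s.
2. its tip touches the yellow spot (distance between tip and mark below 0.009 m and contact force between gauge and stand above 0.5 N), for 0.2 s.
At the end, for the whole second after the job is handed in: The gauge is held still in the gripper with its tip within 9 mm of the centre of the yellow spot, its axis within 8 degrees of square to the wheel's face, its plunger 4 to 12 mm in (of 16) and 0.8 to 6 N on the wheel; the robot itself does not touch the wheel or stand (distance between tip and mark below 0.009 m and angle between the z axis of tip and the z axis of mark, either way round below 0.14 rad and value of joint plunger between 0.004 and 0.012 m and contact force between gauge and stand between 0.8 and 6 N and contact force between the fingers and gauge above 1 N and contact force between each of the arm, the fingers and stand below 0.2 N and linear speed of gauge below 0.02 m/s); the arm keeps its last pose, push and grip.
It fails at once if the gauge is pushed hard (over 15 N) on the wheel or stand (contact force between gauge and stand above 15 N).
It fails at once if the wheel is turned or tilted so that the spot moves over 10 mm (distance of mark from where it was at the start of the episode above 0.01 m).
It fails at once if a bystander is moved over 20 mm (distance of any of punch, tin1, tin2, bearing, wrench from where it was at the start of the episode above 0.02 m).
It also fails if it takes over 35 s, if anything falls off the work surface, if the arm or the gripper's body presses on something with over 40 N, if the wrist force passes 120 N, or if a joint passes its speed limit or range.

## Working session

There is one attempt and no reset: what is moved stays moved. The work goes in short steps, Python scripts to look and compute and a tool call to move; the robot and the scene stay as the last step left them, time stands still between calls to the robot, and variables do not carry over. Pictures are saved under pics/ and viewed, about 8 in all and at most 12, crops included, and the job is handed in when it is done.

Besides the shell and the picture viewer there is one more tool, called after "Request:" by a JSON object that holds its "op" and its "data". carry_out: Moves the arm, as the interface text tells. Its arguments: {"type":"object","properties":{"moves":{"type":"array"},"squeeze":{"type":"number"}},"required":["moves"]}

```bash
ls; mkdir -p pics; cat > h.py <<'E'
import numpy as np, cv2
from workcell import env
from scipy.spatial.transform import Rotation as R
def save(n,im): cv2.imwrite('pics/'+n+'.png',cv2.cvtColor(im,cv2.COLOR_RGB2BGR))
def cam(name,st=None):
    c=env.calibration(name);K=np.array(c['camera_matrix'],float)
    if 'hand_eye' in c:
        st=st or env.get_state();q=np.array(st['orientation'])
        T=np.eye(4);T[:3,:3]=R.from_quat(q[[1,2,3,0]]).as_matrix();T[:3,3]=st['tcp_pos']
        T=T@np.array(c['hand_eye']);return K,T[:3,:3],T[:3,3]
    A=cv2.Rodrigues(np.array(c['rvec'],float))[0]
    return K,A.T,-A.T@np.array(c['tvec'],float).ravel()
def ray(C,p):
    K,A,o=C;d=A@np.linalg.inv(K)@np.array([p[0],p[1],1.]);return o,d/np.linalg.norm(d)
def onz(C,p,z):
    o,d=ray(C,p);return o+d*(z-o[2])/d[2]
def tri(rs):
    M=0;b=0
    for o,d in rs:
        P=np.eye(3)-np.outer(d,d);M=M+P;b=b+P@o
    x=np.linalg.solve(M,b);return x,[np.linalg.norm(np.cross(x-o,d)) for o,d in rs]
def proj(C,X):
    K,A,o=C;v=K@(A.T@(np.array(X)-o));return v[:2]/v[2]
E
python3 - <<'E'
from h import *
print(env.get_state())
s=env.read_camera('scene');t=env.read_camera('top')
np.save('s0.npy',s);np.save('t0.npy',t)
save('scene0',s);save('top0',t)
for n in('scene','top'):
    K,A,o=cam(n);print(n,K[0,0],K[:2,2],o.round(3),A[:,2].round(3))
print(env.calibration('wrist'),env.tip_reach)
E
```

```text
pics
{'clock': 0.0, 'joint_pos': array([1.06538537e+00, 3.13999192e-01, 4.49645928e-02, 1.30361619e+00,
       1.53321669e-05, 1.43121011e+00]), 'qvel': array([ 6.97018963e-05,  1.15746758e-03,  4.57142582e-04, -6.06486878e-04,
       -6.69981879e-04,  1.77882653e-04]), 'tau': array([-2.17559544e-03, -4.80636764e+01,  2.98529506e+01,  1.97406061e-02,
       -3.66991890e-04, -8.65956139e-06]), 'tcp_pos': array([0.20543958, 0.53650708, 0.24140367]), 'orientation': array([ 4.07191346e-04,  8.23929130e-01,  5.66692094e-01, -8.33075499e-04]), 'wrist_force': array([-0.37748144, -0.05006832, -0.15752785]), 'ft_torque': array([ 0.00951362,  0.04806761, -0.01052875]), 'finger_gap': 0.08547318552313973}
scene 449.6409354505688 [318.70413554 234.19493479] [0.858 0.351 0.903] [-0.36  -0.391 -0.847]
top 485.27740891209686 [313.65117094 244.39921037] [ 0.289 -0.032  1.192] [ 0.21   0.024 -0.977]
{'camera_matrix': array([[417.97114021,   0.        , 325.98823131],
       [  0.        , 417.97114021, 239.3215806 ],
       [  0.        ,   0.        ,   1.        ]]), 'hand_eye': array([[ 9.99999609e-01,  7.88229376e-04, -4.01023293e-04,
        -1.42796691e-03],
       [-6.43173183e-04,  9.59424898e-01,  2.81963564e-01,
        -7.15151651e-02],
       [ 6.07003696e-04, -2.81963196e-01,  9.59425030e-01,
        -1.32220276e-01],
       [ 0.00000000e+00,  0.00000000e+00,  0.00000000e+00,
         1.00000000e+00]])} 0.011
```

View pics/scene0.png

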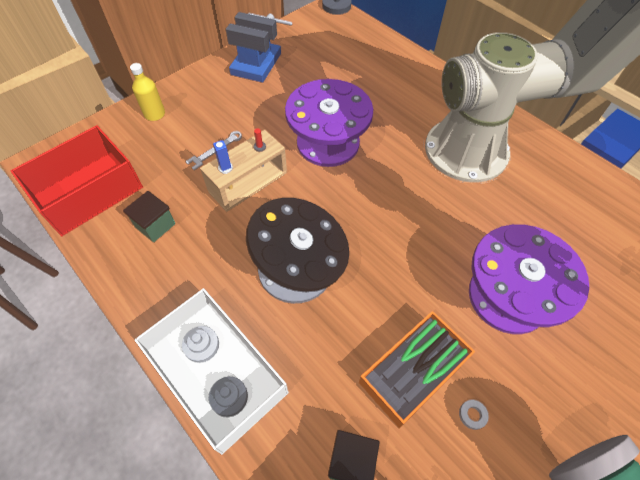

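View pics/top0.png

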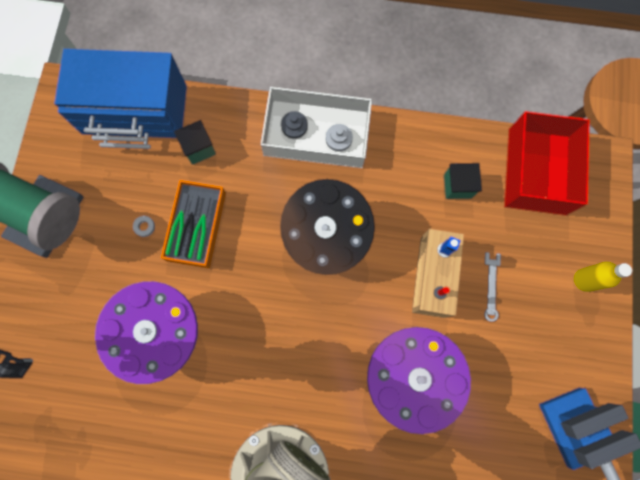

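The blue gauge is at scene (222,156) and top (450,245), and the red punch beside it is at scene (259,138). The yellow spot on the black wheel is at scene (270,216) and top (358,220). Look-alikes are the yellow spots on the purple wheels at scene (301,115) and (492,265), plus the blue vice and drawer box. I choose the blue-handled bar in the rack and the black wheel.

```bash
cat >> h.py <<'E'
def blob(im,lo,hi,c,r,pick='mean'):
    h=cv2.cvtColor(im,cv2.COLOR_RGB2HSV);m=cv2.inRange(h,np.array(lo),np.array(hi))
    k=np.zeros_like(m);cv2.circle(k,tuple(int(v) for v in c),int(r),255,-1);m&=k
    n,l,st,ce=cv2.connectedComponentsWithStats(m)
    i=1+np.argmax(st[1:,4]) if n>1 else None
    return None if i is None else (ce[i],st[i,4])
E
python3 - <<'E'
from h import *
s=np.load('s0.npy');t=np.load('t0.npy');S=cam('scene');T=cam('top')
def two(nm,lo,hi,ps,pt,r=9):
    a=blob(s,lo,hi,ps,r);b=blob(t,lo,hi,pt,r)
    if a is None or b is None: print(nm,a,b);return
    x,e=tri([ray(S,a[0]),ray(T,b[0])]);print(nm,a[0].round(1),a[1],b[0].round(1),b[1],x.round(4),np.round(e,4));return x
Y=([18,120,120],[35,255,255]);W=([0,0,90],[179,70,255])
m=two('mark',*Y,(270,216),(358,220),12)
two('hub',*W,(302,239),(325,227),14)
P=[]
for i,(a,b) in enumerate(zip([(287,210),(326,225),(331,261),(293,270),(265,236)],[(356,241),(322,260),(297,233),(309,206),(336,198)])):
    P.append(two('bolt%d'%i,*W,a,b,8))
P=np.array(P);c=P.mean(0);n=np.linalg.svd(P-c)[2][2];n*=np.sign(n[2]);print('n',n,'tilt',np.arccos(n[2]),c,(P-c)@n,np.linalg.norm(P-c,axis=1),'mark h',(m-c)@n,np.linalg.norm(m-c))
two('gtop',[0,0,150],[179,60,255],(218,145),(455,241),9)
two('gblue',[105,120,60],[130,255,255],(222,158),(450,246),20)
two('punch',[0,150,80],[8,255,255],(259,138),(442,292),16)
a=cv2.resize(s[120:290,190:360],None,fx=3,fy=3);b=cv2.resize(t[170:320,270:475],None,fx=2.5,fy=2.5);H=max(a.shape[0],b.shape[0])
pad=lambda i:cv2.copyMakeBorder(i,0,H-i.shape[0],0,0,cv2.BORDER_CONSTANT)
z=np.hstack([pad(a),pad(b)]);f=800/z.shape[1];save('crop0',cv2.resize(z,None,fx=min(1,f),fy=min(1,f)))
E
```

```text
mark [270.5 216.2] 74 [357.5 219.8] 90 [ 0.5821 -0.094   0.1515] [0.0006 0.0006]
hub [301.  238.3] 423 [324.9 226.8] 425 [ 0.562  -0.0242  0.1284] [0.0006 0.0006]
bolt0 [286.5 209.3] 95 [355.8 240.8] 96 [ 0.539  -0.0971  0.1315] [0.0006 0.0006]
bolt1 [325.2 224.5] 87 [321.9 260.1] 110 [ 0.4906 -0.0281  0.1017] [0.0002 0.0002]
bolt2 [330.8 260.9] 103 [294.7 233.2] 117 [0.5432 0.0435 0.1025] [0.0015 0.0015]
bolt3 [292.3 269.6] 119 [308.9 200.6] 37 [0.6198 0.019  0.1268] [0.0012 0.0012]
bolt4 [264.  235.4] 114 [342.8 200.2] 6 [ 0.6219 -0.0583  0.1616] [0.0029 0.0029]
n [-0.32419206  0.24745266  0.9130535 ] tilt 0.4200869093874223 [ 0.56290022 -0.0242134   0.12482777] [-0.00421391  0.0013552   0.00274495 -0.00594305  0.00605681] [0.07703686 0.0759836  0.07400608 0.07147784 0.07745184] mark h 0.0008619227706879543 0.07715541614338696
gtop [218.9 143.9] 29 [453.8 242.4] 32 [ 0.5545 -0.3034  0.1765] [0.0006 0.0006]
gblue [222.7 156.2] 252 [448.  246.9] 148 [ 0.5531 -0.3023  0.1367] [0.0001 0.0001]
punch [257.9 136.5] 114 [444.1 290.5] 65 [ 0.4546 -0.3021  0.132 ] [0.0013 0.0013]
```

View pics/crop0.png

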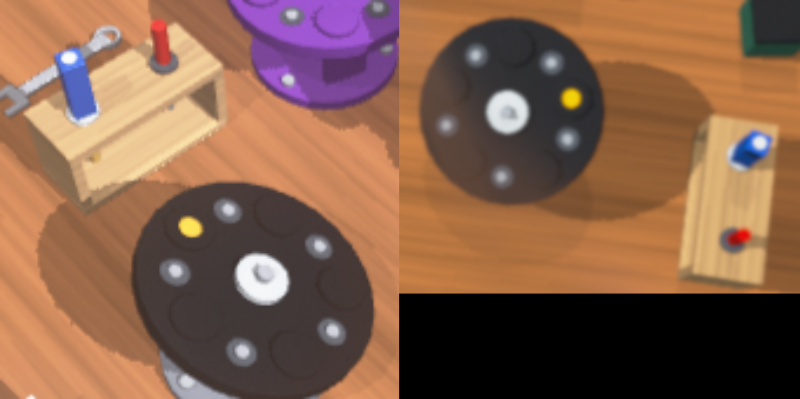

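Request:
{"op": "carry_out", "data": {"moves": [1,-0.034,0.045,-0.012,0,0,0,1,-0.034,0.045,-0.012,0,0,0,1,-0.034,0.045,-0.012,0,0,0,1,-0.034,0.045,-0.012,0,0,0,1,-0.034,0.045,-0.012,0,0,0]}}

```text
clock: 0.72
tcp_pos: [0.3564, 0.2934, 0.2994]
orientation: [0.001, 0.821, 0.57, -0.004]
wrist_force: [1.0, -0.4, 0.9]
finger_gap: 0.0852
```

Request:
{"op": "carry_out", "data": {"moves": [1,-0.034,0.045,-0.01,0,0,0,1,-0.034,0.045,-0.01,0,0,0,1,-0.034,0.045,-0.01,0,0,0,1,-0.034,0.045,-0.01,0,0,0,1,0,0,0,0,0,0]}}

```text
clock: 1.35
tcp_pos: [0.4819, 0.0933, 0.3403]
orientation: [0.001, 0.823, 0.568, -0.004]
wrist_force: [-0.8, 0.1, 0.2]
finger_gap: 0.085
```

```bash
python3 - <<'E'
from h import *
import pickle
st=env.get_state();w=env.read_camera('wrist');pickle.dump((st,w),open('w1.pkl','wb'));save('w1',w)
print(st['clock'],st['tcp_pos'],st['orientation'],st['qvel'].round(3))
C=cam('wrist',st);print(proj(C,[.562,-.024,.128]),proj(C,[.582,-.094,.1515]))
E
```

```text
1.35 [0.48193633 0.09330155 0.3403324 ] [ 0.00111845  0.82296347  0.56808108 -0.00370967] [ 0.036 -0.016 -0.034  0.018  0.028  0.003]
[240.87623265 330.23505433] [173.16620345 386.49446453]
```

View pics/w1.png

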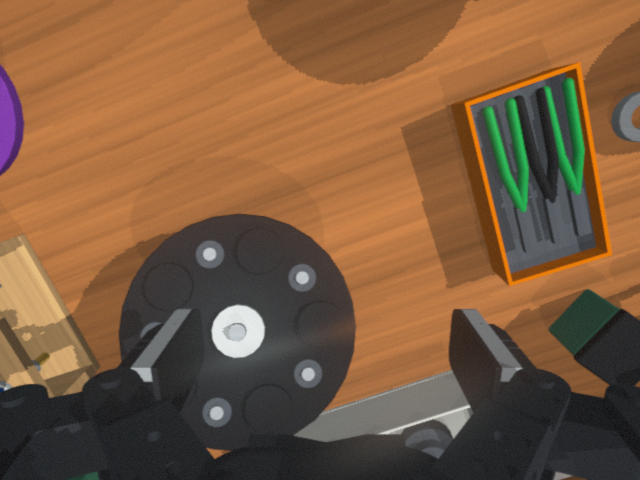

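The wrist view shows the wheel with its hub at (238,331) and bolts at (209,254), (302,277), (308,374) and (217,412). The spot is hidden behind the left finger. I'll combine the three views to get the face normal.

```bash
cat > wheel.py <<'E'
from h import *
import pickle
s=np.load('s0.npy');t=np.load('t0.npy');S=cam('scene');T=cam('top')
st,w=pickle.load(open('w1.pkl','rb'));C=cam('wrist',st)
# circular bolts: brightest small blob centroid
W=([0,0,75],[179,80,255])
s5=[(286.5,209.3),(325.2,224.5),(330.8,260.9),(292.3,269.6),(264,235.4)]
t5=[(355.8,240.8),(321.9,260.1),(294.7,233.4),(309.3,198.1),(347.7,201.7)]
w5=[None,(209,254),(302,277),(308,374),(217,412)]
P=[]
for i in range(5):
    rs=[ray(S,s5[i])]
    b=blob(t,*W,t5[i],6);q=t5[i] if b is None or b[1]<50 else b[0];rs.append(ray(T,q))
    if w5[i]:
        g=blob(w,*W,w5[i],14);rs+=[ray(C,g[0])]*2
    x,e=tri(rs);P.append(x);print(i,x.round(4),np.round(e,4))
P=np.array(P);c=P.mean(0);n=np.linalg.svd(P-c)[2][2];n*=np.sign(n[2])
print('n',n.round(3),'tilt',np.arccos(n[2]).round(3),'c',c.round(4),((P-c)@n).round(4),np.linalg.norm(P-c,axis=1).round(4))
m=np.array([.5821,-.094,.1515]);print('mark h',(m-c)@n,np.linalg.norm(m-c))
for i in range(5): 
    d=P[i]-P[(i+1)%5];print(round(np.linalg.norm(d),4),end=' ')
E
python3 wheel.py
```

```text
0 [ 0.5397 -0.0958  0.1335] [0.0005 0.0005]
1 [ 0.4901 -0.0282  0.1039] [0.0015 0.0019 0.0015 0.0015]
2 [0.5426 0.0435 0.1024] [0.0012 0.0019 0.0011 0.0011]
3 [0.6227 0.0196 0.134 ] [0.0013 0.0007 0.001  0.001 ]
4 [ 0.6203 -0.0671  0.1525] [0.001  0.0016 0.0011 0.0011]
n [-0.29   0.212  0.933] tilt 0.368 c [ 0.5631 -0.0256  0.1253] [-0.0004  0.0007 -0.0007  0.0005 -0.    ] [0.0745 0.0761 0.0756 0.0753 0.0758]
mark h 0.004442346955654835 0.07570541136927998
0.089 0.0889 0.0893 0.0887 0.0876
```

Request:
{"op": "carry_out", "data": {"moves": [1,-0.055,0.025,0.006,0,0,0,1,-0.055,0.025,0.006,0,0,0,1,-0.055,0.025,0.006,0,0,0,1,-0.055,0.025,0.006,0,0,0,1,-0.055,0.025,0.006,0,0,0]}}

```text
clock: 2.02
tcp_pos: [0.5016, -0.2023, 0.3092]
orientation: [-0.002, 0.817, 0.577, -0.004]
wrist_force: [1.9, 0.2, -0.4]
finger_gap: 0.0854
```

Request:
{"op": "carry_out", "data": {"moves": [1,-0.035,0.032,0.001,0,0,0,1,-0.035,0.032,0,0,0,0,1,0,0,0,0,0,0,1,0,0,0,0,0,0,1,0,0,0,0,0,0]}}

```text
clock: 2.65
tcp_pos: [0.5388, -0.287, 0.3043]
orientation: [-0.006, 0.816, 0.579, -0.004]
wrist_force: [0.4, 0.8, 0.9]
finger_gap: 0.0854
```

```bash
python3 - <<'E'
from h import *
import pickle
st=env.get_state();w=env.read_camera('wrist');pickle.dump((st,w),open('w2.pkl','wb'));save('w2',w)
print(st['clock'],st['tcp_pos'],st['orientation'],st['qvel'].round(3))
C=cam('wrist',st);print(proj(C,[.5545,-.3034,.173]),proj(C,[.5545,-.3034,.101]),proj(C,[.5821,-.094,.1515]))
E
```

```text
2.65 [ 0.53884599 -0.28698348  0.30428958] [-0.00567769  0.81562003  0.57854469 -0.0042154 ] [ 0.016 -0.01  -0.009  0.007  0.001  0.006]
[312.88352201 262.70098713] [315.57364531 234.85879811] [613.5089109  193.49154774]
```

View pics/w2.png

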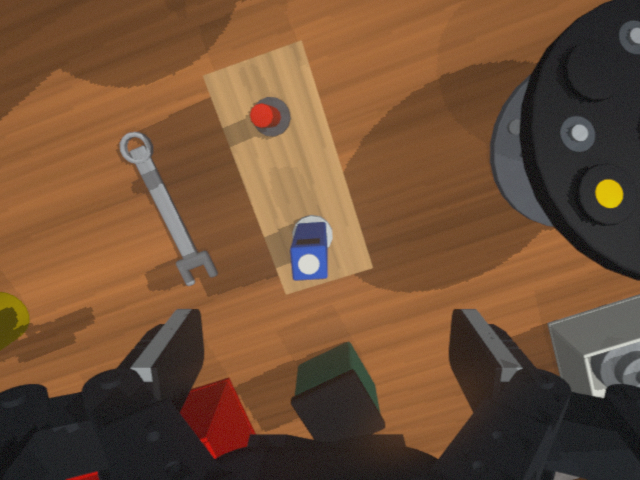

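The gauge's top patch is at (308,264), with the handle sides close to the image axes. The red punch is at (265,116) and the yellow spot at (609,193). Next is the handle's yaw.

```bash
python3 - <<'E'
from h import *
import pickle
st,w=pickle.load(open('w2.pkl','rb'));C=cam('wrist',st)
print(w[275,308],w[255,300],w[235,308])
h=cv2.cvtColor(w,cv2.COLOR_RGB2HSV);m=cv2.inRange(h,np.array([105,120,130]),np.array([130,255,255]));m[:,:270]=0;m[:,350:]=0;m[:230]=0;m[300:]=0
cs,_=cv2.findContours(m,0,1);c=max(cs,key=cv2.contourArea);hull=cv2.convexHull(c)
print(cv2.minAreaRect(c),cv2.approxPolyDP(hull,3,True).reshape(-1,2).tolist())
q=cv2.approxPolyDP(hull,3,True).reshape(-1,2)
pts=[onz(C,p,.173) for p in q];print(np.round(pts,4))
for i in range(len(q)):
    d=pts[(i+1)%len(q)]-pts[i];print(np.linalg.norm(d).round(4),np.degrees(np.arctan2(d[1],d[0])).round(1))
wb=blob(w,[0,0,170],[179,70,255],(308,264),14);print(wb,onz(C,wb[0],.173))
y=blob(w,[18,120,120],[35,255,255],(609,193),20);print('mark',y,onz(C,y[0],.151))
R0=R.from_quat(np.array(st['orientation'])[[1,2,3,0]]).as_matrix();print(R0.round(4),np.degrees(np.arctan2(R0[1,0],R0[0,0])))
save('crop2',cv2.resize(w[200:300,250:380],None,fx=5,fy=5))
E
```

```text
[ 75 104 184] [ 70  97 186] [ 64  69 106]
((309.06646728515625, 261.99560546875), (32.59431076049805, 35.122032165527344), 86.18592071533203) [[324, 245], [326, 276], [295, 279], [291, 248]]
[[ 0.5453 -0.2923  0.173 ]
 [ 0.5663 -0.2983  0.173 ]
 [ 0.5614 -0.3187  0.173 ]
 [ 0.5401 -0.3136  0.173 ]]
0.0218 -15.8
0.021 -103.4
0.022 166.5
0.0219 76.2
(array([308.24269006, 263.66081871]), np.int32(342)) [ 0.55411459 -0.3065544   0.173     ]
mark (array([608.70652174, 193.17080745]), np.int32(644)) [ 0.58097548 -0.09679172  0.151     ]
[[ 3.305e-01  9.437e-01 -1.340e-02]
 [ 9.438e-01 -3.305e-01  4.400e-03]
 [-3.000e-04 -1.410e-02 -9.999e-01]] 70.69865364139865
```

View pics/crop2.png

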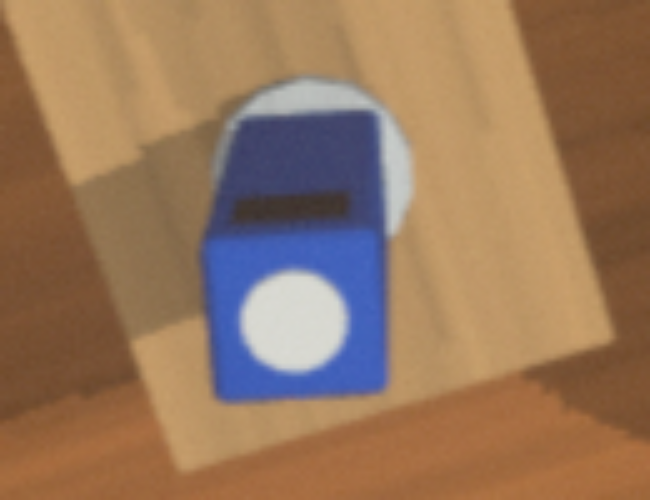

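Request:
{"op": "carry_out", "data": {"moves": [1,-0.012,0.02,0,-0.8,0,-5,1,0,0,0.03,0,0,0,1,0,0,0.03,0,0,0,1,0,0,0.02,0,0,0,1,0,0,0,0,0,0]}}

```text
clock: 3.32
tcp_pos: [0.5548, -0.2991, 0.2266]
orientation: [0.003, 0.786, 0.618, 0.001]
wrist_force: [-0.4, -0.3, 0.5]
finger_gap: 0.0853
```

```bash
cat > err.py <<'E'
from h import *
import sys
# err.py: shift (tool axes) and turn to a target pose: x y z, tool z axis, tool yaw hint
def err(p,zt,xh):
    st=env.get_state();Rm=R.from_quat(np.array(st['orientation'])[[1,2,3,0]]).as_matrix()
    zt=np.array(zt)/np.linalg.norm(zt);x=np.array(xh,float);x-=zt*(x@zt);x/=np.linalg.norm(x)
    G=np.c_[x,np.cross(zt,x),zt]
    print('t',st['clock'],'tcp',st['tcp_pos'].round(4),'F',st['wrist_force'].round(2),'gap',round(st['finger_gap'],4))
    print('shift mm',(1000*Rm.T@(np.array(p)-st['tcp_pos'])).round(1),'turn deg',np.degrees(R.from_matrix(Rm.T@G).as_rotvec()).round(2))
E
python3 - <<'E'
from err import *
a=np.radians(75.5);err([.554,-.305,.132],[0,0,-1],[np.cos(a),np.sin(a),0])
E
```

```text
t 3.325 tcp [ 0.5548 -0.2991  0.2266] F [-0.41 -0.29  0.49] gap 0.0853
shift mm [-5.8  0.1 94.6] turn deg [0.33 0.07 0.79]
```

Request:
{"op": "carry_out", "data": {"moves": [1,-0.006,0,0.02,0.3,0,0.8,1,0,0,0.025,0,0,0,1,0,0,0.025,0,0,0,1,0,0,0.02,0,0,0,1,0,0,0,0,0,0]}}

```text
clock: 3.95
tcp_pos: [0.5549, -0.3062, 0.136]
orientation: [0.003, 0.791, 0.612, 0.0]
wrist_force: [-0.3, 0.2, 0.2]
finger_gap: 0.0853
```

```bash
python3 - <<'E'
from err import *
a=np.radians(75.5);err([.554,-.305,.132],[0,0,-1],[np.cos(a),np.sin(a),0])
E
```

```text
t 3.95 tcp [ 0.5549 -0.3062  0.136 ] F [-0.34  0.17  0.2 ] gap 0.0853
shift mm [ 0.9 -1.2  4. ] turn deg [ 0.32  0.23 -0.08]
```

Request:
{"op": "carry_out", "data": {"moves": [1,0,-0.001,0.004,0.3,0.2,0,-1,0,0,0,0,0,0,-1,0,0,0,0,0,0,-1,0,0,0,0,0,0,-1,0,0,0,0,0,0], "squeeze": 50}}

```text
clock: 4.58
tcp_pos: [0.5554, -0.3072, 0.1351]
orientation: [0.003, 0.791, 0.611, 0.001]
wrist_force: [0.2, 0.2, -2.2]
finger_gap: 0.0234
```

Request:
{"op": "carry_out", "data": {"moves": [-1,0,0,0,0,0,0,-1,0,0,0,0,0,0,-1,0,0,0,0,0,0,-1,0,0,0,0,0,0,-1,0,0,0,0,0,0]}}

```text
clock: 5.2
tcp_pos: [0.5554, -0.3072, 0.1351]
orientation: [0.003, 0.791, 0.612, 0.001]
wrist_force: [-0.7, 0.3, -0.4]
finger_gap: 0.0232
```

Request:
{"op": "carry_out", "data": {"moves": [-1,0,0,-0.02,0,0,0,-1,0,0,-0.03,0,0,0,-1,0,0,-0.04,0,0,0,-1,0,0,-0.045,0,0,0,-1,0,0,-0.04,0,0,0]}}

```text
clock: 5.82
tcp_pos: [0.5526, -0.305, 0.3082]
orientation: [-0.003, 0.791, 0.611, -0.001]
wrist_force: [0.7, -0.3, -2.5]
finger_gap: 0.0236
```

Request:
{"op": "carry_out", "data": {"moves": [-1,0,0,-0.02,0,0,0,-1,0,0,-0.01,0,0,0,-1,0,0,0,0,0,0,-1,0,0,0,0,0,0,-1,0,0,0,0,0,0]}}

```text
clock: 6.45
tcp_pos: [0.5529, -0.3053, 0.3394]
orientation: [-0.003, 0.791, 0.611, -0.001]
wrist_force: [0.8, -0.0, -0.9]
finger_gap: 0.0237
```

```bash
python3 - <<'E'
from err import *
n=np.array([-.29,.212,.933]);n/=np.linalg.norm(n);m=np.array([.5818,-.095,.1513]);a=np.radians(75.5)
err(m+n*(.116+.05),-n,[np.cos(a),np.sin(a),0])
for y in (60,75.5,90,105):
    a=np.radians(y);err(m+n*.166,-n,[np.cos(a),np.sin(a),0])
print(env.get_state()['joint_pos'].round(2))
E
```

```text
t 6.45 tcp [ 0.5529 -0.3053  0.3394] F [ 0.82 -0.01 -0.92] gap 0.0237
shift mm [232.7 -80.4  34.2] turn deg [-20.    -7.65   1.2 ]
t 6.45 tcp [ 0.5529 -0.3053  0.3394] F [ 0.82 -0.01 -0.92] gap 0.0237
shift mm [232.7 -80.4  34.2] turn deg [-20.87  -5.07  15.62]
t 6.45 tcp [ 0.5529 -0.3053  0.3394] F [ 0.82 -0.01 -0.92] gap 0.0237
shift mm [232.7 -80.4  34.2] turn deg [-20.    -7.65   1.2 ]
t 6.45 tcp [ 0.5529 -0.3053  0.3394] F [ 0.82 -0.01 -0.92] gap 0.0237
shift mm [232.7 -80.4  34.2] turn deg [-18.96 -10.04 -12.59]
t 6.45 tcp [ 0.5529 -0.3053  0.3394] F [ 0.82 -0.01 -0.92] gap 0.0237
shift mm [232.7 -80.4  34.2] turn deg [-17.63 -12.51 -27.34]
[-0.63  0.44  0.47  1.6  -0.   -0.38]
```

Request:
{"op": "carry_out", "data": {"moves": [-1,0.04,-0.014,0,0,0,0,-1,0.048,-0.016,0,0,0,0,-1,0.048,-0.016,0,0,0,0,-1,0.048,-0.016,0,0,0,0,-1,0.04,-0.014,0,0,0,0]}}

```text
clock: 7.08
tcp_pos: [0.5344, -0.0659, 0.3342]
orientation: [-0.007, 0.793, 0.609, -0.003]
wrist_force: [0.1, 0.6, -2.1]
finger_gap: 0.0236
```

Request:
{"op": "carry_out", "data": {"moves": [-1,0,0,0,-5,-2,0.3,-1,0,0,0,-5,-2,0.3,-1,0,0,0,-5,-2,0.3,-1,0,0,0,-5,-2,0.3,-1,0,0,0,0,0,0]}}

```text
clock: 7.7
tcp_pos: [0.5309, -0.0609, 0.3291]
orientation: [0.174, 0.785, 0.593, 0.047]
wrist_force: [0.9, 0.1, -1.5]
finger_gap: 0.0233
```

```bash
python3 - <<'E'
from err import *
n=np.array([-.29,.212,.933]);n/=np.linalg.norm(n);m=np.array([.5818,-.095,.1513]);a=np.radians(75.5)
err(m+n*(.116+.04),-n,[np.cos(a),np.sin(a),0])
E
```

```text
t 7.7 tcp [ 0.5309 -0.0609  0.3291] F [ 0.9   0.08 -1.46] gap 0.0233
shift mm [ 5.  -5.3 31.9] turn deg [-0.44  0.42  0.09]
```

Request:
{"op": "carry_out", "data": {"moves": [-1,0.005,-0.005,0.015,-0.4,0.4,0,-1,0,0,0.015,0,0,0,-1,0,0,0,0,0,0,-1,0,0,0,0,0,0,-1,0,0,0,0,0,0]}}

```text
clock: 8.32
tcp_pos: [0.5379, -0.0628, 0.2977]
orientation: [0.172, 0.785, 0.593, 0.051]
wrist_force: [-0.2, -0.9, -1.9]
finger_gap: 0.0236
```

```bash
python3 - <<'E'
from err import *
import pickle
n=np.array([-.29,.212,.933]);n/=np.linalg.norm(n);m=np.array([.5818,-.095,.1513]);a=np.radians(75.5)
err(m+n*(.116+.04),-n,[np.cos(a),np.sin(a),0])
st=env.get_state();I=[env.read_camera(k) for k in('scene','top','wrist')];pickle.dump((st,I),open('v3.pkl','wb'))
p=np.array(st['tcp_pos']);Rm=R.from_quat(np.array(st['orientation'])[[1,2,3,0]]).as_matrix()
tip=p+.116*Rm[:,2];print('tip',tip,'z',Rm[:,2])
out=[]
for k,im,w in zip(('scene','top','wrist'),I,(50,40,80)):
    C=cam(k,st);q=proj(C,m);print(k,proj(C,tip).round(1),q.round(1),proj(C,p).round(1))
    x,y=(int(v) for v in q);x=min(max(x,w),640-w);y=min(max(y,w),480-w)
    c=im[y-w:y+w,x-w:x+w];print('crop org',x-w,y-w,'scale',260/(2*w));out.append(cv2.resize(c,(260,260),interpolation=cv2.INTER_CUBIC))
save('v3',np.hstack(out))
E
```

```text
t 8.325 tcp [ 0.5379 -0.0628  0.2977] F [-0.17 -0.91 -1.91] gap 0.0236
shift mm [ 0.5 -1.7  0.2] turn deg [-0.34 -0.04  0.04]
tip [ 0.57092021 -0.08716485  0.18919666] z [ 0.28483764 -0.21005679 -0.93527732]
scene [275.3 204.2] [270.1 215.8] [293.8 166. ]
crop org 220 165 scale 2.6
top [355.1 220. ] [357.7 220.2] [345.4 220. ]
crop org 317 180 scale 3.25
wrist [328.5 237.1] [328.8 220.4] [330.2 328.5]
crop org 248 140 scale 1.625
```

View pics/v3.png

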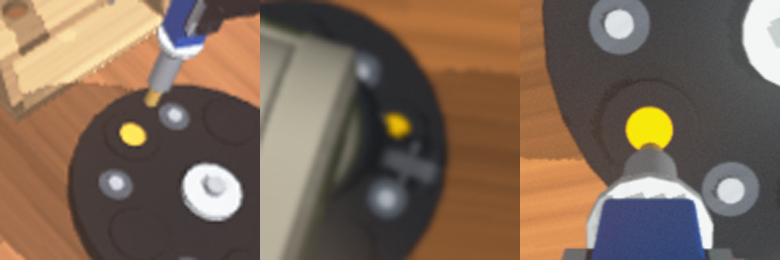

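The tip shows at scene (278,205), which is 2–3 px from the prediction. The spot is at scene (271,216). The wrist crop shows the barrel in line with the spot column-wise. I'll zoom in there to check where the tip sits along the tool.

```bash
python3 - <<'E'
from h import *
import pickle
st,I=pickle.load(open('v3.pkl','rb'))
p=np.array(st['tcp_pos']);z=R.from_quat(np.array(st['orientation'])[[1,2,3,0]]).as_matrix()[:,2]
for k in('scene','wrist'):
    C=cam(k,st)
    for n,d in(('collar',.037),('barrelend',.090),('tip',.116)): print(k,n,proj(C,p+d*z).round(1))
y=blob(I[2],[22,180,150],[35,255,255],(329,220),25);print(y)
y=blob(I[0],[18,120,120],[35,255,255],(271,216),9);print(y)
a=cv2.resize(I[0][150:230,240:320],(400,400),interpolation=cv2.INTER_CUBIC);b=cv2.resize(I[2][190:290,280:380],(400,400),interpolation=cv2.INTER_CUBIC)
save('v3b',np.hstack([a,b]))
E
```

```text
scene collar [287.5 179.1]
scene barrelend [279.1 196.3]
scene tip [275.3 204.2]
wrist collar [329.4 287.2]
wrist barrelend [328.7 250. ]
wrist tip [328.5 237.1]
(array([327.20071048, 218.24511545]), np.int32(563))
(array([270.61333333, 216.21333333]), np.int32(75))
```

View pics/v3b.png

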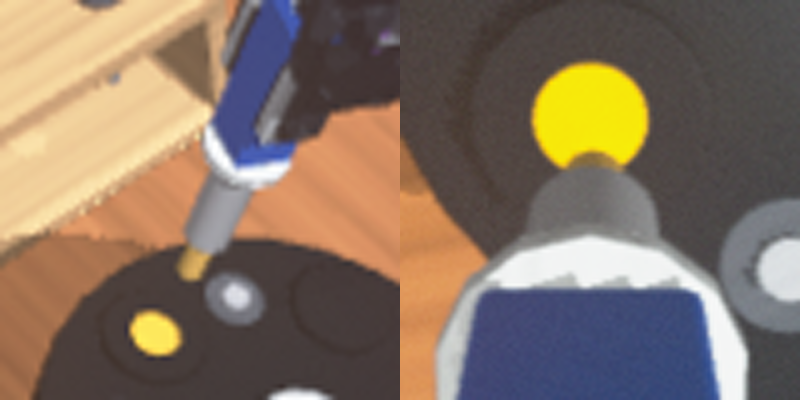

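Scene shows the brass tip at (278,206) and the spot at (271,216). In the wrist view the tip lines up with the spot, with its front edge at (329,228) and the spot centre at (327,218). The two differ by a few mm, so I'll close the gap to about 8 mm and look again.

Request:
{"op": "carry_out", "data": {"moves": [-1,0,-0.002,0.01,-0.3,0,0,-1,0,0,0.012,0,0,0,-1,0,0,0.008,0,0,0,-1,0,0,0,0,0,0,-1,0,0,0,0,0,0]}}

```text
clock: 9.1
tcp_pos: [0.5446, -0.0688, 0.2666]
orientation: [0.175, 0.784, 0.593, 0.053]
wrist_force: [0.1, -0.4, -1.7]
finger_gap: 0.0237
```

```bash
cat > look.py <<'E'
from err import *
import pickle,sys
k=sys.argv[1]
n=np.array([-.29,.212,.933]);n/=np.linalg.norm(n);m=np.array([.5818,-.095,.1513]);a=np.radians(75.5)
err(m+n*.116,-n,[np.cos(a),np.sin(a),0])
st=env.get_state();I=[env.read_camera(c) for c in('scene','wrist')];pickle.dump((st,I),open(k+'.pkl','wb'))
p=np.array(st['tcp_pos']);z=R.from_quat(np.array(st['orientation'])[[1,2,3,0]]).as_matrix()[:,2]
for c,im in zip(('scene','wrist'),I):
    C=cam(c,st);print(c,'tip',proj(C,p+.116*z).round(1),'barrel',proj(C,p+.09*z).round(1),'mark',proj(C,m).round(1))
a=cv2.resize(I[0][175:235,240:300],(400,400),interpolation=cv2.INTER_CUBIC);b=cv2.resize(I[1][190:290,280:380],(400,400),interpolation=cv2.INTER_CUBIC)
save(k,np.hstack([a,b]))
E
python3 look.py v4
```

```text
t 9.1 tcp [ 0.5446 -0.0688  0.2666] F [ 0.09 -0.35 -1.7 ] gap 0.0237
shift mm [0.3 1.3 7.9] turn deg [-0.03 -0.04  0.06]
scene tip [271.7 213.4] barrel [275.4 205.9] mark [270.1 215.8]
wrist tip [328.5 237.1] barrel [328.7 250. ] mark [328.8 235.6]
```

View pics/v4.png

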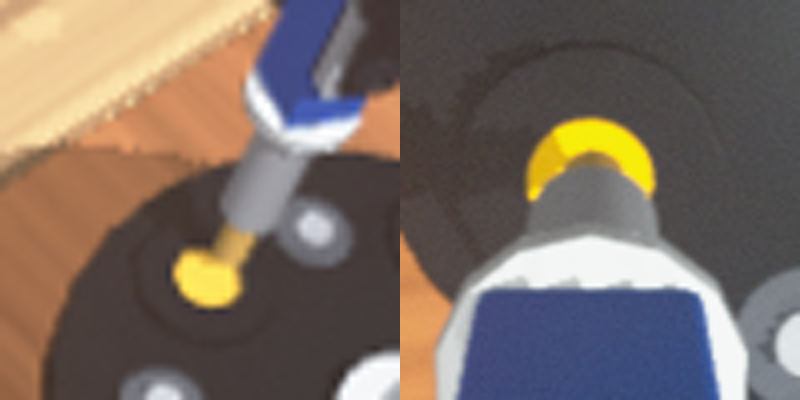

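Tip and spot agree to about 1–2 mm in both views: scene tip (273,214) against spot (271,216.5), and wrist tip (329,236) against spot (328,235). The gap is about 8 mm. Next I advance in small steps with averaged force.

```bash
cat > force.py <<'E'
from err import *
n=np.array([-.29,.212,.933]);n/=np.linalg.norm(n);m=np.array([.5818,-.095,.1513]);a=np.radians(75.5)
F=[]
for i in range(10):
    env.read_camera('wrist');F.append(env.get_state()['wrist_force'])
F=np.array(F);print('Fmean',F.mean(0).round(2),'along n',(F@n).mean().round(2),'+-',((F@n).std()/10**.5).round(2))
err(m+n*.116,-n,[np.cos(a),np.sin(a),0])
E
python3 force.py
```

```text
Fmean [ 0.   -0.22 -2.12] along n -2.03 +- 0.11
t 9.7 tcp [ 0.5446 -0.0687  0.2667] F [ 0.11  0.38 -2.34] gap 0.0234
shift mm [0.3 1.2 8.1] turn deg [-0.02 -0.04  0.06]
```

Request:
{"op": "carry_out", "data": {"moves": [-1,-0.0005,0.001,0.004,0,0,0,-1,0,0,0.003,0,0,0,-1,0,0,0,0,0,0,-1,0,0,0,0,0,0,-1,0,0,0,0,0,0]}}

```text
clock: 10.32
tcp_pos: [0.5475, -0.0711, 0.2599]
orientation: [0.175, 0.784, 0.593, 0.053]
wrist_force: [-0.1, 0.1, -1.9]
finger_gap: 0.0233
```

```bash
python3 force.py
```

```text
Fmean [ 0.06 -0.21 -1.7 ] along n -1.65 +- 0.17
t 10.825 tcp [ 0.5475 -0.0711  0.2599] F [ 0.33 -0.25 -1.49] gap 0.0237
shift mm [0.9 0.3 0.4] turn deg [-0.04 -0.04  0.06]
```

Request:
{"op": "carry_out", "data": {"moves": [-1,0,0,0.003,0,0,0,-1,0,0,0.001,0,0,0,-1,0,0,0,0,0,0,-1,0,0,0,0,0,0,-1,0,0,0,0,0,0]}}

```text
clock: 11.45
tcp_pos: [0.5489, -0.072, 0.2564]
orientation: [0.175, 0.784, 0.593, 0.053]
wrist_force: [-0.6, -0.1, -1.0]
finger_gap: 0.0233
```

```bash
python3 force.py
```

```text
Fmean [-0.67  0.47 -0.69] along n -0.35 +- 0.1
t 11.95 tcp [ 0.549  -0.072   0.2563] F [-0.18  0.03 -0.59] gap 0.0234
shift mm [ 0.9 -0.  -3.6] turn deg [ 0.   -0.05  0.06]
```

Request:
{"op": "carry_out", "data": {"moves": [-1,0,0,0.002,0,0,0,-1,0,0,0.002,0,0,0,-1,0,0,0.001,0,0,0,-1,0,0,0,0,0,0,-1,0,0,0,0,0,0]}}

```text
clock: 12.58
tcp_pos: [0.5505, -0.0731, 0.2515]
orientation: [0.175, 0.784, 0.593, 0.053]
wrist_force: [-0.5, 0.9, 0.8]
finger_gap: 0.0237
```

```bash
python3 force.py; python3 look.py v5
```

```text
Fmean [-1.21  0.79  0.11] along n 0.62 +- 0.11
t 13.075 tcp [ 0.5505 -0.0731  0.2514] F [-0.48  0.51 -0.34] gap 0.0234
shift mm [ 0.8 -0.  -8.8] turn deg [ 0.01 -0.05  0.06]
t 13.075 tcp [ 0.5505 -0.0731  0.2514] F [-0.48  0.51 -0.34] gap 0.0234
shift mm [ 0.8 -0.  -8.8] turn deg [ 0.01 -0.05  0.06]
scene tip [268.7 217.9] barrel [272.3 210.7] mark [270.1 215.8]
wrist tip [328.5 237.1] barrel [328.7 250. ] mark [329.8 241.1]
```

View pics/v5.png

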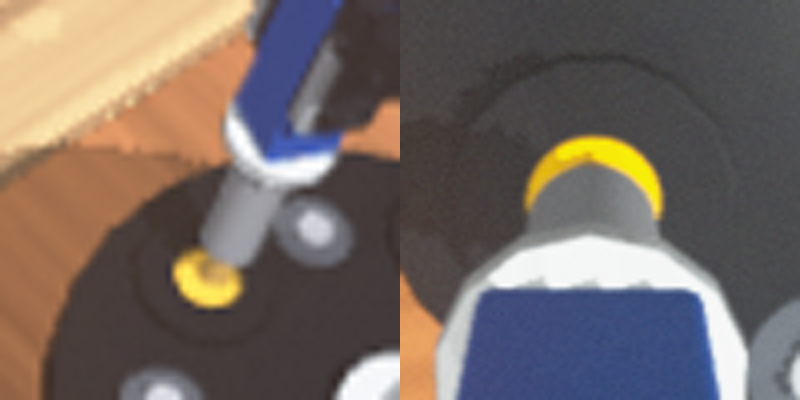

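The tip sits inside the spot in the scene view, with the spot centred at about (271,216.5). Force along the normal rose by 2.65 N, so the plunger is about 8 mm in. Position agrees, so I'm handing in.

```bash
python3 -c "
from h import *
print(env.hand_in());print(env.get_state()['clock'],env.get_state()['wrist_force'])"
```

```text
the job is handed in; nothing more can be done
None
the job is handed in; nothing more can be done
```

I lifted the blue gauge straight out of the rack and handed in with its tip held on the yellow spot of the black wheel. No verdict was reported. The clock was at about 13.2 s of the allowed 35 s.

- **Tilt:** I fitted the wheel face through its five bolts, which gave a tilt of 0.37 rad with residuals under 1 mm. The tool was within 0.1° of that normal. The gauge may sit up to about 3° off in the grip, estimated from the wrist view; the limit is 8°.
- **Press:** The averaged force along the normal rose by 2.65 ± 0.15 N, which means the plunger is about 8.2 mm in. The distance travelled past contact says 8.8 mm.
- **Tip position:** The last wrist and scene pictures show the tip about 1–2 mm from the centre of the spot.
- **Disagreement:** At a 40 mm gap, the scene camera put the gauge about 6 mm from where the wrist view did. That shrank to about 2 mm close in, so I took the wrist view as right.
- **Bystanders:** I saw no contact with anything else on the way. I did not re-measure the wheel, punch, tins, bearing or wrench after the move.

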